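# Close up the sample case

## Task

Close up the sample case on the lab bench by pushing with the fingertips: first fold the white flap that stands up in it fully down over the sample jars, and only then swing the yellow cover over and press it fully shut on the rim. Leave the case where it stands, the jars in their compartments and everything round it in place, and move clear of it all.

Things in the scene. Friction and masses are not known exactly. Their poses are not given: they have to be found in the camera images.
- case: carry case: grey open box with a yellow band round its rim, 210 x 170 x 95 mm (own x, y, z), walls 6 mm, loose, 2 to 3.1 kg (slides if shoved with 10 N). Origin: centre of its underside; z up, x along both hinge lines. Cover's hinge line: on the +y wall at y = +85, z = 95 mm. Flap's hinge line: inside the -y wall at y = -76, z = 75 mm
- cover (a joint): angle (rad) of the yellow cover about its hinge line on the case's +y wall: 0 = shut flat on the rim (its top then 103 mm above the bench), 1.57 = upright, up to 1.95 = leaning back outwards over +y; starts at 1.65 to 1.9. Its stiff hinge stays at any angle: it must be pushed all the way down, with 1 to 4 N at the free edge
- cover_edge (a point): middle of the cover's free edge. The cover is a plate 210 mm along the hinge, 170 mm from hinge line to free edge, 8 mm thick (all of it on the outer side of the hinge line); this point lies half way through the thickness
- flap (a joint): angle (rad) of the white flap about its hinge line inside the case's -y wall: 0 = folded level over the sample jars (its top then 78 mm above the bench, 17 mm below the rim), 1.57 = upright, at most 1.65; starts at 1.4 to 1.62. It folds towards +y, the cover's hinge. Its stiff hinge stays at any angle; 1 to 2 N at its free edge moves it
- flap_edge (a point): middle of the flap's free edge. The flap is a plate 186 mm along the hinge, 135 mm from hinge line to free edge, 6 mm thick centred on the hinge line, white with a green patch at the free edge
- sample0: small glass sample jar (amber, green cap), 36 mm across, 56 mm tall, loose in a compartment of the case under where the flap folds, its top 65 mm above the bench; bystander. Origin: centre of its underside
- sample1: small glass sample jar (clear, black cap), 36 mm across, 56 mm tall, loose in a compartment of the case under where the flap folds, its top 65 mm above the bench; bystander. Origin: centre of its underside
- sample2: small glass sample jar (green, green cap), 36 mm across, 56 mm tall, loose in a compartment of the case under where the flap folds, its top 65 mm above the bench; bystander. Origin: centre of its underside
- sample3: small glass sample jar (amber, black cap), 36 mm across, 56 mm tall, loose in a compartment of the case under where the flap folds, its top 65 mm above the bench; bystander. Origin: centre of its underside
- amber_bottle: amber glass bottle with a black cap, 62 mm across, 150 mm tall, loose on the bench near the case; bystander. Origin: centre of its underside
- pump_bottle: white bottle with a black pump head, 56 mm across, 155 mm tall, loose on the bench near the case; bystander. Origin: centre of its underside
- beaker: clear plastic beaker, open, 80 mm across the rim, 100 mm tall, loose on the bench near the case; bystander. Origin: centre of its underside
- cream_jar: white jar with a green lid, 60 mm across, 55 mm tall, loose on the bench near the case; bystander. Origin: centre of its underside

How it is judged:
On the way, in this order (a step that is already met when the one before it is completed fails the run):
1. the flap is folded down (within 0.12 rad of level) while the cover still stands open (value of joint flap below 0.12 rad and value of joint cover above 1.1 rad), for 0.2 s.
2. the cover is swung shut (within 0.05 rad of flat on the rim) (value of joint cover below 0.05 rad), for 0.2 s.
At the end, for the whole second after the job is handed in: The flap lies folded down (within 0.12 rad of level) and the cover is shut over it (within 0.05 rad, 8 mm at its free edge); the case stands at rest within 30 mm of where it was, the sample jars in their compartments, the other bystanders within 30 mm of their places (value of joint cover below 0.05 rad and value of joint flap below 0.12 rad and distance of each of case, amber_bottle, pump_bottle, beaker, cream_jar from where it was at the start of the episode below 0.03 m and height (world z) of case below 0.012 m and linear speed of case below 0.02 m/s and z of each of sample0, sample1, sample2, sample3 in the frame of case below 0.03 m); the robot touches nothing.
It fails at once if the cover is swung over while the flap still stands up (value of joint cover below 1.1 rad and value of joint flap above 0.3 rad).
It fails at once if the case is lifted, tipped or shoved more than 30 mm (distance of case from where it was at the start of the episode above 0.03 m or height (world z) of case above 0.012 m or angle between case's own z axis and vertical above 0.08 rad).
It fails at once if a sample jar is lifted or taken out of its compartment (z of any of sample0, sample1, sample2, sample3 in the frame of case above 0.03 m).
It fails at once if a bottle, jar or beaker on the bench is moved more than 30 mm or knocked over (distance of any of amber_bottle, pump_bottle, beaker, cream_jar from where it was at the start of the episode above 0.03 m or angle between any of amber_bottle, pump_bottle, beaker, cream_jar's own z axis and vertical above 0.35 rad).
It also fails if it takes over 51 s, if anything falls off the work surface, if the arm or the gripper's body presses on something with over 40 N, if the wrist force passes 120 N, or if a joint passes its speed limit or range.

## Robot

A 6-joint arm with a two-finger parallel gripper is mounted at the origin on the work surface. World frame = base frame: x ahead of the robot, y to its left, z up, the work surface at z = 0. Lengths are in m, angles in rad, forces in N, time in s.
With the tool pointing down it reaches from about 0.25 to 0.775 m from the base axis. Payload 4 kg.
Tool frame: the origin (TCP) lies between the finger pads; the fingertips stand 14 mm ahead of it and the grasp point (between the pads) lies 5 mm behind it (robot.nose_length is the distance from the TCP to the fingertips, in m); z points along the fingers, y is the direction in which the jaws open and shut (so a half turn about z gives the same grasp; the last joint's range is limited). The gripper opens to 94 mm and grips with 3 to 60 N. Pads are 16 mm wide; open, the fingers measure 119 mm over their backs; the gripper's body (75 mm by 177 mm) begins 78 mm behind the grasp point.
Start: joints at [-1.34, 0.087, 1.371, -0, 1.684, -0.103], TCP at [0.18, -0.52, 0.22] pointing down, gripper open.
Joint ranges: [-3.1, 3.1], [-0.76, 2.03], [0.27, 2.55], [-1.08, 4.22], [0.17, 2.65], [-2.57, 2.57]. Speed limits (rad/s): [2.79, 2.79, 3.14, 3.14, 3.14, 3.14].

## Interface

Orientations are given as [roll, pitch, yaw] about the fixed x, y, z axes, in that order (R = Rz(yaw) Ry(pitch) Rx(roll)).
In Python, from bench import robot, eyes, finder gives the robot as it stands.
- The arm moves only by the tool play_rows, never from a script. Its argument "rows" is a list of rows, each an object with "linear": the shift along the tool's x, y, z in cm, a list of three; "spin": the turn about the tool's z in degrees. A call has 1 to 12 rows; each row shifts and turns the commanded pose from where the row before left it, along the tool's axes as they then stand; what a row does not reach is not made up. A row lasts 1/12 s, in which the tool goes at most 41.7 mm and 7.16 degrees, less where a joint would pass 70% of its speed; a pose out of reach is approached as far as the arm can. A call with a gripper value outside its range is refused whole. "claw" is the finger opening in cm, from 0 to 9.4, set as the call begins (left out, the last holds). The fingers move at their own pace and stop on an object; the grip force is fixed at half the most. Time passes only in rows, so rows that do not move let the fingers close. It gives the time, the measured TCP pose, the force and the opening at its end, in the units of the state.
- robot.get_obs(): the state, without advancing time (a new reading comes with each control period).
- eyes.snapshot(name): name is "side" or "top"; returns a dict with "frame" (400x640x3 uint8, red, green, blue), "fx", "fy", "cx", "cy" (pixels), "dist" ([k1, k2, p1, p2, k3] as OpenCV has them; the pictures are not rectified), "rvec" (rotation vector, rad) and "tvec" (3), from world to camera coordinates, as OpenCV has them. Camera axes: x right, y down, z forward; pixel columns grow to the right and rows downward; lengths in m; the calibration is good to about 2 mm. A picture is of the moment at which its call begins. There is no depth.
- robot.close_job(): hands the job in, once; it reports no verdict.
Trained networks look in a picture, given as the dict that the camera call returned (one of the last four; its "shot" number tells which), for a name from the list of things; names that differ only in an ending like _2 or _b are one class to them, and where a whole thing is asked for, a point or a joint stands for the part that bears it (a point fixed in the world has none). Each returns a list of dicts, best first, with "conf" (0 to 1); they miss things now and then, are a little off and sometimes report something else, mostly with a low value. They report only what shows in the picture. A call takes as long as a camera call.
- finder.silhouettes(picture, name): "pixels" (400x640 bool, what is visible of it) and "box" ([centre column, centre row, width, height] in pixels, round what is visible of it).
The state is a dict: "time": time; "joint_positions": joint angles; "qvel": joint speeds; "joint_torque": joint torques, N m; "tool_pos": TCP position; "ee_rot": TCP orientation; "wrist_force": force on the tool from outside, world axes, zero at the start; "wrist_torque": the same for the moment, N m; "width": finger opening in m.
Only numpy, scipy, OpenCV 4.12 (cv2) and the standard library are available. Lean on these libraries where they do the work, as an engineer would, in place of code of your own. Each camera call takes 0.05 s, during which the arm holds its last target. There are 200 camera calls.

## Working session

There is one attempt and no reset: what is moved stays moved. The work goes in short steps, Python scripts to look and compute and a tool call to move; the robot and the scene stay as the last step left them, time stands still between calls to the robot, and variables do not carry over. Pictures are saved under pics/ and viewed, about 8 in all and at most 12, crops included, and the job is handed in when it is done.

Besides the shell and the picture viewer there is one more tool, called after "Request:" by a JSON object that holds its "method" and its "body", one argument or row to a line. play_rows: Moves the arm, as the interface text tells. Its arguments: {"type":"object","properties":{"rows":{"type":"array"},"claw":{"type":"number"}},"required":["rows"]}

```bash
ls; mkdir -p pics; python3 - <<'E'
from bench import robot, eyes, finder
import cv2,numpy as np
print(robot.get_obs())
for n in("side","top"):
    p=eyes.snapshot(n); cv2.imwrite(f"pics/{n}0.png",p["frame"][:,:,::-1])
    R,_=cv2.Rodrigues(np.array(p["rvec"])); print(n,p["fx"],p["cx"],p["cy"],p["dist"],-R.T@np.array(p["tvec"]),R)
    for k in("case","cover","flap"):
        r=finder.silhouettes(p,k); print(k,[(x["conf"],x["box"]) for x in r[:2]])
E
```

```text
pics
{'time': 0.0, 'joint_positions': array([-1.34010968e+00,  8.79190409e-02,  1.37226896e+00,  2.00484786e-05,
        1.68363745e+00, -1.03080758e-01]), 'qvel': array([-0.00046041, -0.00128529, -0.00011864,  0.00064141, -0.00025062,
       -0.0006087 ]), 'joint_torque': array([ 4.52129598e-05, -3.40181816e+01, -3.02424431e+01,  7.17412401e-02,
        3.31565284e-02, -1.76908347e-04]), 'tool_pos': array([ 0.18007013, -0.51911372,  0.21831638]), 'ee_rot': array([-3.13937377e+00, -2.49570339e-04,  3.33769365e-01]), 'wrist_force': array([-0.03234132, -0.40703872, -0.67423683]), 'wrist_torque': array([-0.06671053,  0.01020768,  0.02798279]), 'width': 0.09364440316848004}
side 367.5420922051312 322.60999933738606 199.66200838139378 [-0.03834718  0.          0.          0.          0.        ] [0.27598638 0.45543299 0.65537586] [[-0.85770989 -0.5137683  -0.01938779]
 [-0.35950879  0.62628576 -0.69175109]
 [ 0.36754208 -0.58635167 -0.72187571]]
case [(0.76, [323.7, 205.2, 162.0, 149.1]), (0.6, [362.0, 166.6, 78.6, 85.1])]
cover [(0.96, [302.7, 206.2, 112.8, 95.5])]
flap [(0.78, [360.8, 165.9, 77.7, 75.5])]
top 368.3383516204466 326.16908295321855 198.27627922411395 [-0.07007809  0.          0.          0.          0.        ] [ 0.41908461 -0.01753722  1.11626937] [[ 0.01027399 -0.99978181 -0.0181872 ]
 [-0.98494427 -0.00697933 -0.17273122]
 [ 0.1725666   0.01968802 -0.98480107]]
case [(0.85, [316.0, 216.2, 102.0, 100.5])]
cover [(0.65, [283.4, 210.6, 45.1, 89.2])]
flap [(0.48, [359.1, 223.2, 3.9, 60.5])]
```

```bash
python3 -c "
import cv2
for n in('side','top'):
    a=cv2.imread(f'pics/{n}0.png'); c=(slice(80,320),slice(180,500))
    cv2.imwrite(f'pics/{n}0c.png',cv2.resize(a[c],None,fx=2.5,fy=2.5,interpolation=2))"
```

```text
(no output)
```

View pics/side0c.png

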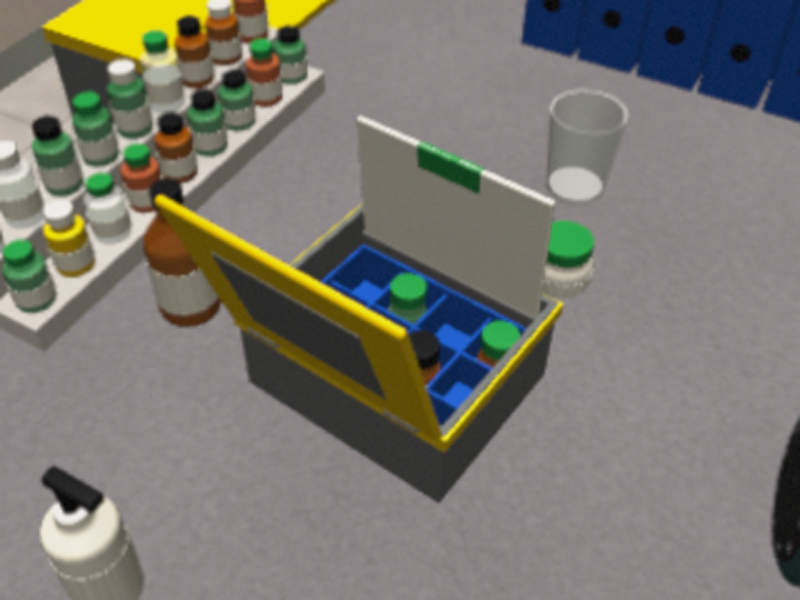

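View pics/top0c.png

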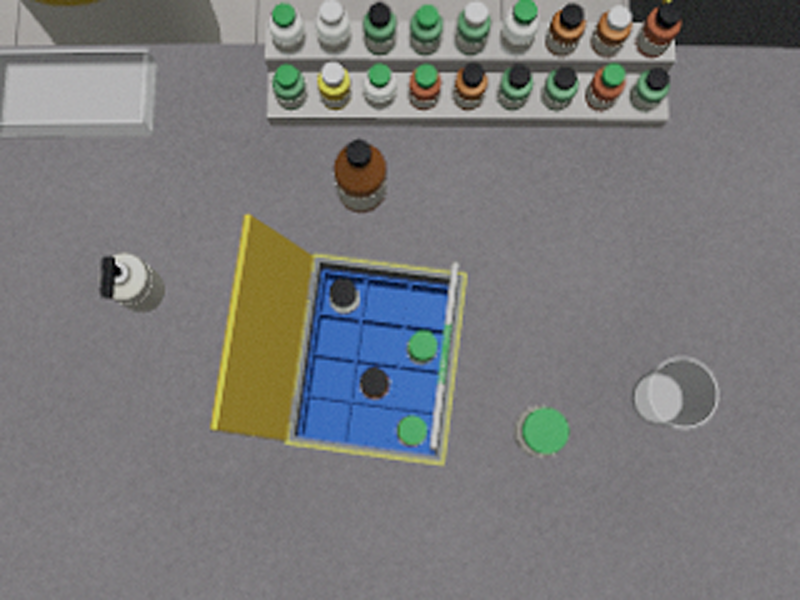

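The side view shows the case with the cover leaning back at left-front and the flap upright at the rear. Its top edge runs from crop pixel (358,118) to (552,203). In the top view the rim corners are near (316,255), (467,272), (443,464) and (288,443). The pump bottle is left of the cover and the cream jar is right of the case. I'll fit the pose and joints from these points.

```bash
cat > h.py <<'E'
import numpy as np,cv2
from bench import robot,eyes,finder
from scipy.optimize import least_squares
def world(c,p):
    x,y,t=p[:3]; c=np.atleast_2d(c); return np.c_[x+c[:,0]*np.cos(t)-c[:,1]*np.sin(t), y+c[:,0]*np.sin(t)+c[:,1]*np.cos(t), c[:,2]]
def proj(P,s):
    return cv2.projectPoints(np.array(P,float),np.array(s["rvec"]),np.array(s["tvec"]),np.array([[s["fx"],0,s["cx"]],[0,s["fy"],s["cy"]],[0,0,1.]]),np.array(s["dist"]))[0][:,0]
def fl(x,r,n,a): return [x,-.076+r*np.cos(a)-n*np.sin(a),.075+r*np.sin(a)+n*np.cos(a)]  # n=+.003 outer/top
def cv(x,r,n,a): return [x,.085-r*np.cos(a)+n*np.sin(a),.095+r*np.sin(a)+n*np.cos(a)]
E
cat > fit.py <<'E'
from h import *
S={n:eyes.snapshot(n) for n in("top","side")}
def pts(p):
    b,f=p[3:5]; X=.105
    top=[[X,.085,.095],[X,-.085,.095],[-X,-.085,.095],[-X,.085,.095],fl(.093,.135,0,f),fl(-.093,.135,0,f),cv(X,.17,.004,b),cv(-X,.17,.004,b)]
    side=[[-X,.085,0],[-X,-.085,.095],fl(.093,.135,0,f),fl(-.093,.135,0,f),cv(X,.17,.008,b),cv(-X,.17,.004,b)]
    return top,side
T=np.array([(316,255),(467,272),(443,464),(288,443),(455,264),(434,447),(248,215),(214,430)])/2.5+[180,80]
D=np.array([(438,500),(562,306),(360,119),(552,203),(158,200),(406,334)])/2.5+[180,80]
def res(p):
    t,s=pts(p); return np.r_[(proj(world(t,p),S["top"])-T).ravel(),(proj(world(s,p),S["side"])-D).ravel()]
r=least_squares(res,[.4,.0,0,1.75,1.5],loss="soft_l1"); print(r.x.round(4)); print(res(r.x).reshape(-1,2).round(1).tolist())
p=r.x
for n,a in(("top",T),("side",D)):
    for k in("pump_bottle","amber_bottle","beaker","cream_jar"):
        q=finder.silhouettes(S[n],k)
        if q:
            h={"pump_bottle":.0775,"amber_bottle":.075,"beaker":.05,"cream_jar":.0275}[k]; u=q[0]["box"][:2]
            w=least_squares(lambda w:(proj([[w[0],w[1],h]],S[n])-u).ravel(),[.4,0]).x; print(n,k,q[0]["conf"],w.round(3))
c=lambda c:world([c],p)[0].round(4)
print("flap edge",c(fl(0,.135,0,p[4])),"cover edge",c(cv(0,.17,.004,p[3])))
E
python3 fit.py
```

```text
[ 0.527  -0.0125 -0.1266  1.8794  1.4914]
[[0.3, 0.9], [-0.5, 1.9], [-0.1, -0.1], [0.4, -0.2], [-0.1, -0.0], [-0.9, 1.0], [0.2, -0.2], [-0.3, 0.6], [0.6, 0.4], [-0.8, -2.2], [-0.9, -1.4], [0.9, -0.2], [-2.1, -0.6], [-0.1, -0.3]]
top pump_bottle 0.88 [0.612 0.269]
top amber_bottle 0.8 [0.74  0.008]
top beaker 0.6 [ 0.499 -0.357]
top cream_jar 0.65 [ 0.454 -0.201]
side pump_bottle 0.62 [0.609 0.282]
side amber_bottle 0.95 [0.743 0.018]
side beaker 0.74 [ 0.49 -0.36]
side cream_jar 0.63 [ 0.44  -0.205]
flap edge [ 0.5188 -0.0772  0.2096] cover edge [0.5447 0.1269 0.2558]
```

Request:
{"method": "play_rows", "body": {
  "rows": [
    {"linear": [0,0,0],"spin": -7},
    {"linear": [0,0,0],"spin": -7},
    {"linear": [0,0,0],"spin": -7},
    {"linear": [0,0,0],"spin": -7},
    {"linear": [0,0,0],"spin": -7},
    {"linear": [0,0,0],"spin": -7},
    {"linear": [0,0,0],"spin": -7},
    {"linear": [0,0,0],"spin": -7},
    {"linear": [0,0,0],"spin": -7},
    {"linear": [0,0,0],"spin": -0.6},
    {"linear": [0,0,0],"spin": 0}
  ],
  "claw": 0
}}

```text
time: 1.82
tool_pos: [0.1802, -0.5197, 0.2195]
ee_rot: [3.142, 0.0, 1.441]
wrist_force: [0.1, 0.2, 0.4]
width: 0.024
```

```bash
cat > where.py <<'E'
from h import *
from scipy.spatial.transform import Rotation as R
o=robot.get_obs(); p=[.527,-.0125,-.1266]
d=o["tool_pos"]-[p[0],p[1],0]; c,s=np.cos(p[2]),np.sin(p[2])
print("tip case x,y,z mm",(np.array([c*d[0]+s*d[1],-s*d[0]+c*d[1],d[2]-.014])*1000).round(1),"rot",np.array(o["ee_rot"]).round(3),"t",o["time"],"w",o["width"],"F",np.round(o["wrist_force"],1))
E
python3 where.py
```

```text
tip case x,y,z mm [-280.  -546.9  205.5] rot [3.142 0.    1.441] t 1.8167 w 0.02404456348848476 F [0.1 0.2 0.4]
```

Request:
{"method": "play_rows", "body": {
  "rows": [
    {"linear": [2.9,2.3,0],"spin": 0},
    {"linear": [2.9,2.3,0],"spin": 0},
    {"linear": [2.9,2.3,0],"spin": 0},
    {"linear": [2.9,2.3,0],"spin": 0},
    {"linear": [2.9,2.3,0],"spin": 0},
    {"linear": [2.9,2.3,0],"spin": 0},
    {"linear": [2.9,2.3,0],"spin": 0},
    {"linear": [2.9,2.3,0],"spin": 0},
    {"linear": [2.9,2.3,0],"spin": 0},
    {"linear": [2.9,2.3,0],"spin": 0},
    {"linear": [2.9,2.3,0],"spin": 0},
    {"linear": [0,0,0],"spin": 0}
  ]
}}

```text
time: 2.82
tool_pos: [0.4751, -0.2305, 0.2193]
ee_rot: [3.14, -0.003, 1.448]
wrist_force: [-0.7, 0.2, -0.6]
width: 0.0005
```

```bash
python3 where.py
```

```text
tip case x,y,z mm [ -23.9 -222.8  205.3] rot [ 3.140e+00 -3.000e-03  1.448e+00] t 2.8167 w 0.0005196912720334056 F [-0.7  0.2 -0.6]
```

Request:
{"method": "play_rows", "body": {
  "rows": [
    {"linear": [2.6,0.6,0],"spin": 0},
    {"linear": [2.6,0.6,0],"spin": 0},
    {"linear": [2.6,0.6,0.8],"spin": 0},
    {"linear": [2.5,0.6,0.9],"spin": 0},
    {"linear": [0,0,0],"spin": 0},
    {"linear": [0,0,0],"spin": 0}
  ]
}}

```text
time: 3.32
tool_pos: [0.5081, -0.1357, 0.2019]
ee_rot: [-3.14, 0.0, 1.444]
wrist_force: [-0.3, -0.2, 0.1]
width: 0.0008
```

```bash
python3 where.py; python3 - <<'E'
from h import *
a=[]
for n in("side","top"):
    p=eyes.snapshot(n); a.append(cv2.resize(p["frame"][80:320,180:500,::-1],None,fx=1.25,fy=1.25,interpolation=2))
cv2.imwrite("pics/a1.png",np.hstack(a))
E
```

```text
tip case x,y,z mm [  -3.2 -124.6  187.9] rot [-3.14   0.     1.444] t 3.3167 w 0.0008283331053416836 F [-0.3 -0.2  0.1]
```

View pics/a1.png

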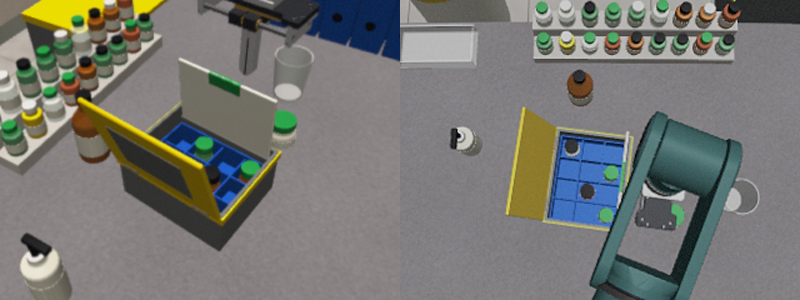

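The gripper stands behind the flap, clear of the cream jar and beaker. Next I push the flap over.

Request:
{"method": "play_rows", "body": {
  "rows": [
    {"linear": [2.2,0.3,0],"spin": 0},
    {"linear": [2.2,0,0],"spin": 0},
    {"linear": [1.1,0,0.2],"spin": 0},
    {"linear": [1.1,0,0.3],"spin": 0},
    {"linear": [1.1,0,0.4],"spin": 0},
    {"linear": [1.0,0,0.5],"spin": 0},
    {"linear": [0.9,0,0.6],"spin": 0},
    {"linear": [0.9,0,0.7],"spin": 0},
    {"linear": [0,0,0],"spin": 0}
  ]
}}

```text
time: 4.17
tool_pos: [0.5238, -0.0307, 0.1731]
ee_rot: [-3.138, -0.001, 1.445]
wrist_force: [-0.4, 0.4, -1.0]
width: 0.0006
```

```bash
python3 where.py
```

```text
tip case x,y,z mm [ -0.9 -18.4 159.1] rot [-3.138e+00 -1.000e-03  1.445e+00] t 4.1667 w 0.0005561589298092392 F [-0.4  0.4 -1. ]
```

Request:
{"method": "play_rows", "body": {
  "rows": [
    {"linear": [0.7,0,0.7],"spin": 0},
    {"linear": [0.7,0,0.7],"spin": 0},
    {"linear": [0.7,0,0.8],"spin": 0},
    {"linear": [0.5,0,0.9],"spin": 0},
    {"linear": [0.4,0,1.0],"spin": 0},
    {"linear": [0.4,0,1.0],"spin": 0},
    {"linear": [0.2,0,1.0],"spin": 0},
    {"linear": [0.2,0,1.0],"spin": 0},
    {"linear": [0,0,0.8],"spin": 0},
    {"linear": [0,0,0.3],"spin": 0},
    {"linear": [0,0,0],"spin": 0}
  ]
}}

```text
time: 5.08
tool_pos: [0.529, 0.0052, 0.0928]
ee_rot: [-3.14, 0.0, 1.444]
wrist_force: [0.4, 0.8, 0.4]
width: 0.0005
```

```bash
python3 where.py
```

```text
tip case x,y,z mm [-0.2 17.8 78.8] rot [-3.14   0.     1.444] t 5.0833 w 0.0005441212596069783 F [0.4 0.8 0.4]
```

Tip height is 79 mm, close to the level flap's 78. I'll press a little further to confirm by force.

Request:
{"method": "play_rows", "body": {
  "rows": [
    {"linear": [0,0,0.2],"spin": 0},
    {"linear": [0,0,0.2],"spin": 0},
    {"linear": [0,0,0.1],"spin": 0},
    {"linear": [0,0,0],"spin": 0},
    {"linear": [0,0,0],"spin": 0}
  ]
}}

```text
time: 5.5
tool_pos: [0.5298, 0.005, 0.092]
ee_rot: [3.14, 0.0, 1.444]
wrist_force: [-6.7, -0.2, 13.6]
width: 0.0002
```

```bash
python3 where.py; python3 - <<'E'
from h import *
a=[]
for n in("side","top"):
    p=eyes.snapshot(n); a.append(cv2.resize(p["frame"][80:320,180:500,::-1],None,fx=1.25,fy=1.25,interpolation=2))
cv2.imwrite("pics/a2.png",np.hstack(a))
E
```

```text
tip case x,y,z mm [ 0.6 17.7 78. ] rot [3.14  0.    1.444] t 5.5 w 0.00019449158874693709 F [-6.7 -0.2 13.6]
```

View pics/a2.png

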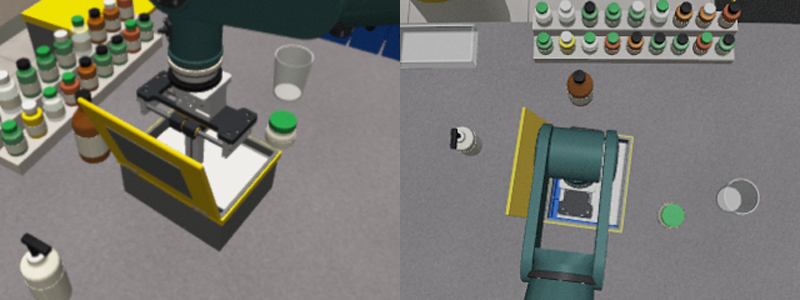

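Flap is down flat: the tip stops at 78.0 mm with 13.6 N, and the picture shows the white plate level inside the case while the cover still stands open. Next I lift over the cover.

Request:
{"method": "play_rows", "body": {
  "rows": [
    {"linear": [0,0,-2.5],"spin": 0},
    {"linear": [0,0,-3.5],"spin": 0},
    {"linear": [0,0,-3.5],"spin": 0},
    {"linear": [0,0,-3.5],"spin": 0},
    {"linear": [0,0,-3.5],"spin": 0},
    {"linear": [0,0,-3.5],"spin": 0},
    {"linear": [0,0,-3.0],"spin": 0},
    {"linear": [0,0,0],"spin": 0},
    {"linear": [0,0,0],"spin": 0}
  ]
}}

```text
time: 6.35
tool_pos: [0.5305, 0.005, 0.321]
ee_rot: [3.136, 0.0, 1.443]
wrist_force: [-0.6, -0.5, -0.5]
width: 0.0006
```

```bash
python3 where.py
```

```text
tip case x,y,z mm [  1.2  17.8 307. ] rot [3.136 0.    1.443] t 6.35 w 0.0006334031335897664 F [-0.6 -0.5 -0.5]
```

Request:
{"method": "play_rows", "body": {
  "rows": [
    {"linear": [3.3,0,0],"spin": 0},
    {"linear": [3.3,0,0],"spin": 0},
    {"linear": [3.3,0,0],"spin": 0},
    {"linear": [3.3,0,0],"spin": 0},
    {"linear": [3.3,0,0],"spin": 0},
    {"linear": [0.5,0,0],"spin": 0},
    {"linear": [0,0,2.5],"spin": 0},
    {"linear": [0,0,2.5],"spin": 0},
    {"linear": [0,0,2.2],"spin": 0},
    {"linear": [0,0,0],"spin": 0},
    {"linear": [0,0,0],"spin": 0}
  ]
}}

```text
time: 7.27
tool_pos: [0.5498, 0.1732, 0.2434]
ee_rot: [-3.136, 0.002, 1.443]
wrist_force: [0.6, 0.3, 1.2]
width: 0.0003
```

```bash
python3 where.py; python3 - <<'E'
from h import *
a=[]
for n in("side","top"):
    p=eyes.snapshot(n); a.append(cv2.resize(p["frame"][80:320,180:500,::-1],None,fx=1.25,fy=1.25,interpolation=2))
cv2.imwrite("pics/a3.png",np.hstack(a))
E
```

```text
tip case x,y,z mm [ -0.9 187.  229.4] rot [-3.136e+00  2.000e-03  1.443e+00] t 7.2667 w 0.00028326203084006114 F [0.6 0.3 1.2]
```

View pics/a3.png

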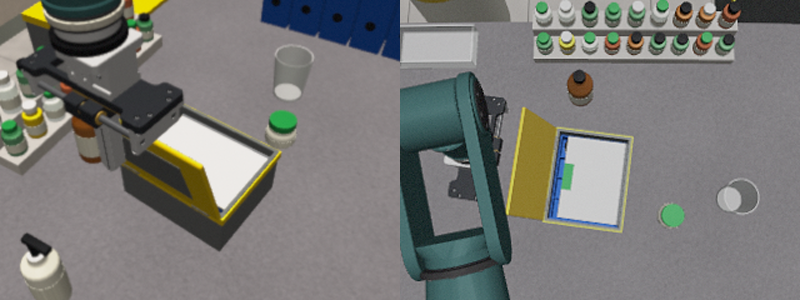

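Tip is behind the cover's outer face, and the flap is seen flat with its green patch towards the hinge. Now I push the cover over.

Request:
{"method": "play_rows", "body": {
  "rows": [
    {"linear": [-2.2,0,0],"spin": 0},
    {"linear": [-1.5,0,0],"spin": 0},
    {"linear": [-1.0,0,0],"spin": 0},
    {"linear": [-1.3,0,-0.3],"spin": 0},
    {"linear": [-1.3,0,-0.3],"spin": 0},
    {"linear": [-1.3,0,-0.3],"spin": 0},
    {"linear": [-1.3,0,0],"spin": 0},
    {"linear": [-1.3,0,0.1],"spin": 0},
    {"linear": [-1.2,0,0.1],"spin": 0},
    {"linear": [-1.0,0,0.2],"spin": 0},
    {"linear": [0,0,0],"spin": 0}
  ]
}}

```text
time: 8.28
tool_pos: [0.5335, 0.0386, 0.2507]
ee_rot: [-3.14, 0.002, 1.441]
wrist_force: [-0.4, 0.5, 0.1]
width: 0.0006
```

```bash
python3 where.py
```

```text
tip case x,y,z mm [ -0.   51.5 236.7] rot [-3.140e+00  2.000e-03  1.441e+00] t 8.2833 w 0.0006061744707218385 F [-0.4  0.5  0.1]
```

Request:
{"method": "play_rows", "body": {
  "rows": [
    {"linear": [-1.3,0,0.5],"spin": 0},
    {"linear": [-1.2,0,0.6],"spin": 0},
    {"linear": [-1.2,0,0.8],"spin": 0},
    {"linear": [-1.1,0,0.8],"spin": 0},
    {"linear": [-1.1,0,1.0],"spin": 0},
    {"linear": [-1.1,0,1.1],"spin": 0},
    {"linear": [-0.9,0,1.2],"spin": 0},
    {"linear": [-0.7,0,1.2],"spin": 0},
    {"linear": [-0.7,0,1.3],"spin": 0},
    {"linear": [0,0,0],"spin": 0}
  ]
}}

```text
time: 9.12
tool_pos: [0.5199, -0.0522, 0.162]
ee_rot: [-3.134, 0.0, 1.442]
wrist_force: [0.2, 0.3, 0.4]
width: 0.0004
```

```bash
python3 where.py; python3 - <<'E'
from h import *
a=[]
for n in("side","top"):
    p=eyes.snapshot(n); a.append(cv2.resize(p["frame"][80:320,180:500,::-1],None,fx=1.25,fy=1.25,interpolation=2))
cv2.imwrite("pics/a4.png",np.hstack(a))
E
```

```text
tip case x,y,z mm [ -2.  -40.3 148. ] rot [-3.134  0.     1.442] t 9.1167 w 0.00038936958138694757 F [0.2 0.3 0.4]
```

View pics/a4.png

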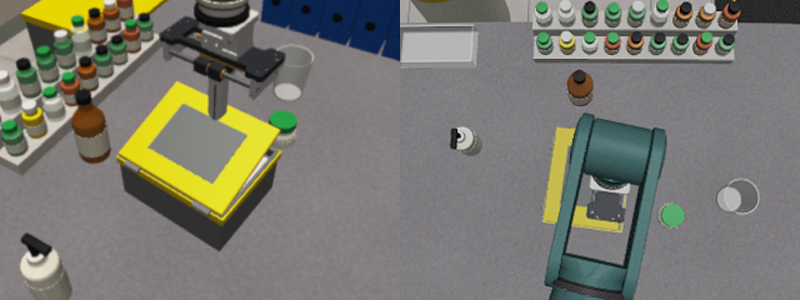

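The cover is nearly down, at about 0.35 rad, with the tip on it near its free edge and nothing else touched. Next: y to -52, z to 103.

Request:
{"method": "play_rows", "body": {
  "rows": [
    {"linear": [-0.4,0,1.0],"spin": 0},
    {"linear": [-0.4,0,1.1],"spin": 0},
    {"linear": [-0.2,0,1.1],"spin": 0},
    {"linear": [-0.1,0,0.8],"spin": 0},
    {"linear": [0,0,0.4],"spin": 0},
    {"linear": [0,0,0.3],"spin": 0},
    {"linear": [0,0,0.2],"spin": 0},
    {"linear": [0,0,0],"spin": 0},
    {"linear": [0,0,0],"spin": 0}
  ]
}}

```text
time: 9.97
tool_pos: [0.5211, -0.062, 0.1178]
ee_rot: [3.141, 0.0, 1.444]
wrist_force: [-0.3, -0.3, 0.9]
width: 0.0005
```

```bash
python3 where.py
```

```text
tip case x,y,z mm [  0.4 -49.9 103.8] rot [3.141 0.    1.444] t 9.9667 w 0.0005397297434254482 F [-0.3 -0.3  0.9]
```

Request:
{"method": "play_rows", "body": {
  "rows": [
    {"linear": [0,0,0.2],"spin": 0},
    {"linear": [0,0,0.2],"spin": 0},
    {"linear": [0,0,0.1],"spin": 0},
    {"linear": [0,0,0],"spin": 0},
    {"linear": [0,0,0],"spin": 0},
    {"linear": [0,0,0],"spin": 0}
  ]
}}

```text
time: 10.47
tool_pos: [0.5212, -0.0621, 0.1175]
ee_rot: [3.139, 0.0, 1.444]
wrist_force: [-8.1, 1.4, 18.7]
width: 0.0008
```

```bash
python3 where.py
```

```text
tip case x,y,z mm [  0.5 -49.9 103.5] rot [3.139 0.    1.444] t 10.4667 w 0.0007683917299079401 F [-8.1  1.4 18.7]
```

Hard stop at 103.5 mm with 18.7 N, so the cover is on the rim. I'll rise clear, move away and check.

Request:
{"method": "play_rows", "body": {
  "rows": [
    {"linear": [0,0,-2],"spin": 0},
    {"linear": [0,0,-3.5],"spin": 0},
    {"linear": [0,0,-3.5],"spin": 0},
    {"linear": [0,0,-3.5],"spin": 0},
    {"linear": [-2.5,-2.5,0],"spin": 0},
    {"linear": [-2.5,-2.5,0],"spin": 0},
    {"linear": [-2.5,-2.5,0],"spin": 0},
    {"linear": [-2.5,-2.5,0],"spin": 0},
    {"linear": [-2.5,-2.5,0],"spin": 0},
    {"linear": [-2.5,-2.5,0],"spin": 0},
    {"linear": [-2.5,-2.5,0],"spin": 0},
    {"linear": [-2.5,-2.5,0],"spin": 0}
  ]
}}

```text
time: 11.47
tool_pos: [0.2959, -0.2358, 0.2376]
ee_rot: [3.14, 0.001, 1.445]
wrist_force: [0.1, -0.6, -0.6]
width: 0.0002
```

Request:
{"method": "play_rows", "body": {
  "rows": [
    {"linear": [-2.5,-2.5,0],"spin": 0},
    {"linear": [-2.5,-2.5,0],"spin": 0},
    {"linear": [-2.5,0,0],"spin": 0},
    {"linear": [-2.5,0,0],"spin": 0},
    {"linear": [0,0,0],"spin": 0},
    {"linear": [0,0,0],"spin": 0}
  ]
}}

```text
time: 11.97
tool_pos: [0.2346, -0.3285, 0.2371]
ee_rot: [-3.141, -0.001, 1.442]
wrist_force: [0.5, 0.4, -0.2]
width: 0.0005
```

```bash
python3 where.py; python3 - <<'E'
from h import *
S={n:eyes.snapshot(n) for n in("side","top")}
p=[.527,-.0125,-.1266]; a=[]
for n,s in S.items():
    im=s["frame"][:,:,::-1].copy()
    q=proj(world([cv(x,r,.008,0) for x,r in((.105,0),(.105,.17),(-.105,.17),(-.105,0))],p),s)
    im=cv2.resize(im,None,fx=2.5,fy=2.5,interpolation=2)
    for u in q: cv2.circle(im,tuple(int(v*2.5+.75) for v in u),4,(0,0,255),1)
    a.append(im[200:800,450:450+800][100:500,100:500] if 0 else im[220:720,550:950])
    for k in("pump_bottle","amber_bottle","beaker","cream_jar"):
        f=finder.silhouettes(s,k)
        if f:
            h={"pump_bottle":.0775,"amber_bottle":.075,"beaker":.05,"cream_jar":.0275}[k]; u=f[0]["box"][:2]
            w=least_squares(lambda w:(proj([[w[0],w[1],h]],s)-u).ravel(),[.4,0]).x; print(n,k,f[0]["conf"],w.round(3))
cv2.imwrite("pics/a5.png",np.hstack(a))
E
```

```text
tip case x,y,z mm [-250.2 -350.4  223.1] rot [-3.141e+00 -1.000e-03  1.442e+00] t 11.9667 w 0.0005213169741531343 F [ 0.5  0.4 -0.2]
side pump_bottle 0.94 [0.604 0.284]
side amber_bottle 0.61 [0.743 0.013]
side beaker 0.62 [ 0.489 -0.362]
side cream_jar 0.69 [ 0.446 -0.207]
top pump_bottle 0.89 [0.616 0.273]
top amber_bottle 0.81 [0.744 0.011]
top beaker 0.81 [ 0.493 -0.36 ]
top cream_jar 0.56 [ 0.45  -0.206]
```

View pics/a5.png

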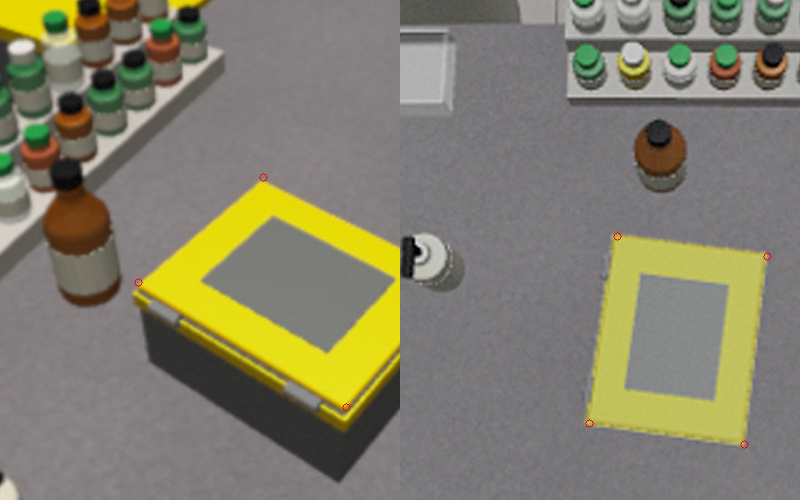

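```bash
python3 - <<'E'
from h import *
s=eyes.snapshot("side"); p=[.527,-.0125,-.1266]
im=cv2.resize(s["frame"][130:290,280:440,::-1],None,fx=3.75,fy=3.75,interpolation=2)
for t,c in((0,(0,0,255)),(.05,(255,0,0))):
    for u in proj(world([cv(-.105,.17,.008,t),cv(-.105,0,.008,t),cv(.105,.17,.008,t)],p),s): cv2.circle(im,tuple(int((v-o)*3.75+1.4) for v,o in zip(u,(280,130))),4,c,1)
cv2.imwrite("pics/a6.png",im)
E
```

```text
(no output)
```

View pics/a6.png

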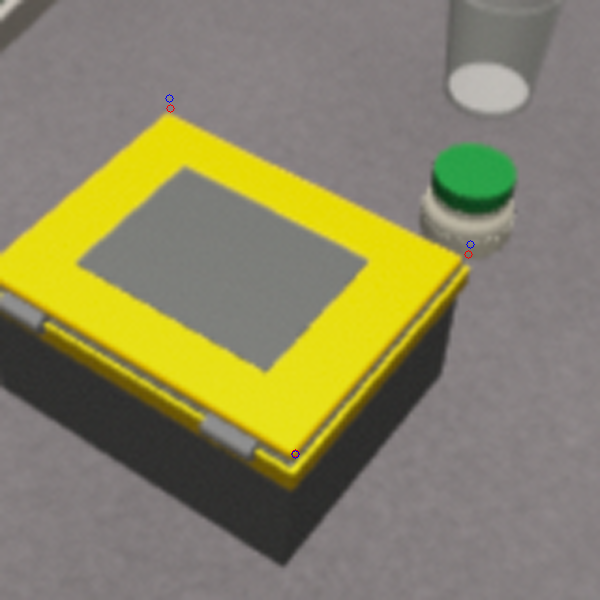

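The cover lies parallel on the rim. Its free corners fall on the 0 rad markers, slightly below them if anything, and not on the 0.05 rad ones. The cream jar and beaker are untouched, so I'm handing in.

```bash
python3 -c "
from bench import robot
print(robot.close_job())"
```

```text
the job is handed in; nothing more can be done
None
```

I folded the flap down first, then swung the cover over and pressed it shut. The arm then moved clear and I handed the job in at about 12 s; the system gave no verdict.

- **Flap:** the fingertip came to a hard stop at 78.0 mm with about 14 N, which is the height given for a level flap. The picture showed it flat with the cover still standing open. I could not look at it again once the cover was shut.
- **Cover:** it stopped at 103.5 mm with about 19 N, against a shut height of 103 mm. Its corners in the last pictures match the 0 rad prediction rather than 0.05 rad.
- **Case and surroundings:** the shut cover sits where the case pose measured at the start predicts. The four bystanders read within about 6 mm of their first positions, which is the scatter of the measurement.
- **Sample jars:** I did not check them separately; they are under the closed flap.

None of the checks failed or disagreed.

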